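# Stir the ice balls with the blender tamper

## Task

Take the tall black blender tamper by its handle and, with its foot down in the steel bowl, stir the reusable ice balls round and round in wide circles until the one big ball has been carried to the opposite side of the bowl and on back to the side where it began (two or three full turns). Then stand the tamper upright, wholly on the empty round cork coaster, leaving the big ball in the bowl.

Things in the scene. Friction and masses are not known exactly. Their poses are not given: they have to be found in the camera images.
- tamper_mid (a point): Blender tamper: tall black plastic stick standing loose on its foot, 190 mm tall, 0.16 kg, round all over (any grasp yaw). Flat foot 36 mm across, 30 mm high; 22 mm shaft; splash disc 58 mm across at 100-106 mm; above it the handle, 26 mm across, up to the top: hold it 155 mm above the foot's underside. Point: on its axis, 95 mm above the underside; z up. The shorter wooden muddler is a bystander.
- bowl: Round steel bowl, fixed, 75 mm high, 184 mm across the rim. Origin: centre of underside; z up. Inner floor 6 mm up, flat for 100 mm across, then curving up. One 36 mm and four 28 mm loose balls lie in it. At the start the floor 35 mm from the centre, opposite the big ball, is clear for the foot. Foot circles of 30-38 mm radius, 5-7 mm above the floor (so no ball gets under), sweep the balls.
- big_ball_center (a point): The big ball: white plastic reusable ice ball, 36 mm across, about 24 g, slick, rolling loose in the bowl among four like it of 28 mm. Point: its centre, at the start 24 mm from the bowl's centre, on the bowl's own -x side; the opposite side is +x.
- coaster: Empty round cork coaster, fixed, 110 mm across, 5 mm thick. Origin: centre of its underside. The square cork mat under the yellow mug is a bystander.
Not all that is in view belongs to the job. Leave any orange look-alike of the part that bears tamper_mid alone. What is shaped like the part that bears big_ball_center but purple is not meant.

How it is judged (in metres and radians):
On the way, in this order (a step that is already met when the one before it is completed fails the run):
1. the tamper's foot is down among the balls in the bowl (within 35 mm of the inner floor) (z of tamper_mid in the frame of bowl below 0.136 m and horizontal distance between tamper_mid and bowl below 0.07 m).
2. with the foot down in the bowl, the big ball has been carried to the opposite side, at least 4 mm past the middle (all of step 1 and x of big_ball_center in the frame of bowl above 0.004 m).
3. with the foot still down in the bowl, the big ball has come back to the side where it began, at least 4 mm past the middle (all of step 1 and x of big_ball_center in the frame of bowl below -0.004 m).
At the end, for the whole second after the job is handed in: The tamper stands upright (within 10 degrees) on the round coaster, its axis within 37 mm of the coaster's centre; the big ball lies in the bowl (horizontal distance between tamper_mid and coaster below 0.037 m and height (world z) of tamper_mid between 0.092 and 0.108 m and angle between tamper_mid's own z axis and vertical below 0.18 rad and horizontal distance between big_ball_center and bowl below 0.07 m and z of big_ball_center in the frame of bowl below 0.06 m); the robot touches nothing.
It fails at once if the fingers push the big ball (contact force between the fingers and big_ball above 1 N).
It also fails if it takes over 69 s, if anything falls off the work surface, if the arm or the gripper's body presses on something with over 40 N, if the wrist force passes 120 N, or if a joint passes its speed limit or range.

## Robot

A 6-joint arm with a two-finger parallel gripper is mounted at the origin on the work surface. World frame = base frame: x ahead of the robot, y to its left, z up, the work surface at z = 0. Lengths are in mm, angles in rad, forces in N, time in s.
With the tool pointing down it reaches from about 275 to 725 mm from the base axis. Payload 15.9 kg.
Tool frame: the origin (TCP) lies between the finger pads; the fingertips stand tip_reach ahead of it and the grasp point (between the pads) lies 5 mm behind it (tip_reach is the distance from the TCP to the fingertips, in mm); z points along the fingers, x is the direction in which the jaws open and shut, and the axes are right-handed (so a half turn about z gives the same grasp; the last joint's range is limited). The gripper opens to 85 mm and grips with 20 to 120 N. Pads are 22 mm wide; open, the fingers measure 114 mm over their backs; the gripper's body (76 mm by 85 mm) begins 54 mm behind the grasp point. The pads swing forward as they close: fully open they stand 13 mm farther back than shut.
Start: joints at [-1.131, 0.213, -0.034, 1.323, 0, 1.571], TCP at [212.871, -452.406, 245.306] pointing down, gripper open.
Joint ranges: [-2.98, 2.98], [-0.74, 1.72], [-1.14, 1.35], [-2.1, 2.04], [-1.57, 1.44], [-3.14, 3.14]. Speed limits (rad/s): [1.89, 1.89, 2.39, 2.57, 3.14, 3.14].

## Interface

Orientations are given as [roll, pitch, yaw] about the fixed x, y, z axes, in that order (R = Rz(yaw) Ry(pitch) Rx(roll)).
In Python, from workcell import get_state, camera, get_calibration, finish_job, tip_reach gives the robot as it stands. The module is installed in compiled form; this text tells all that it offers.
- The arm moves only by the tool step_arm, never from a script. Its arguments are lists of equal length, an entry for each row: "xyz": the shift along the tool's x, y, z in mm, a list of three; "roll": the turn about the tool's z in degrees; "hand": the opening, from 0 (shut) to 1 (fully open). In form: {"xyz": [[x, y, z], ...], "roll": [roll, ...], "hand": [hand, ...]}. A call has 1 to 5 rows; each row is the pose to reach, as a shift and turn from the pose commanded when the call began, along the tool's axes at that moment; what a row does not reach only later rows make up. A row lasts 1/12 s, in which the tool goes at most 41.7 mm and 7.16 degrees, less where a joint would pass 70% of its speed; a pose out of reach is approached as far as the arm can. A call with a gripper value outside its range is refused whole. The fingers move at their own pace and stop on an object; "grip_force" is the grip in N (left out, the last holds). Time passes only in rows, so rows that repeat a pose let the fingers close. It gives the time, the measured TCP pose, the force and the opening at its end, in the units of the state.
- get_state(): the state, without advancing time (a new reading comes with each control period).
- camera(name): name is "scene" or "top" or "wrist"; returns the picture (420x560x3 uint8, blue, green, red); there is no depth.
- get_calibration(name): a dict with "K" (3x3 intrinsics, pixels), "xyz" and "rotation" of the camera in the world; the wrist camera has in their place "tool_from_camera" (4x4, takes a point from camera to tool coordinates, whose origin is the TCP and whose axes are the tool frame's). Camera axes: x right, y up, looking along -z (the intrinsics and any distortion apply to the point x, -y, -z); pixel columns grow to the right and rows downward; lengths in mm; the calibration is good to about 2 mm. A picture is of the moment at which its call begins: read the wrist's pose just before it. get_calibration takes no time and is no camera call.
- finish_job(): hands the job in, once; it reports no verdict.
The state is a dict: "clock": time; "q": joint angles; "joint_velocities": joint speeds; "tau": joint torques, N m; "ee_pos": TCP position; "tool_rot": TCP orientation; "ft_force": force on the tool from outside, world axes, zero at the start; "ft_torque": the same for the moment, N m; "gripper_width": finger opening in mm.
Only numpy, scipy, OpenCV 4.12 (cv2) and the standard library are available. Lean on these libraries where they do the work, as an engineer would, in place of code of your own. Each camera call takes 0.05 s, during which the arm holds its last target.

## Working session

There is one attempt and no reset: what is moved stays moved. The work goes in short steps, Python scripts to look and compute and a tool call to move; the robot and the scene stay as the last step left them, time stands still between calls to the robot, and variables do not carry over. Pictures are saved under pics/ and viewed, and the job is handed in when it is done.

Besides the shell and the picture viewer there is one more tool, called as name([rows], argument=value, ...), one row to a line, values as JSON. step_arm: Moves the arm, as the interface text tells. Its arguments: {"type":"object","properties":{"xyz":{"type":"array","items":{"type":"array","items":{"type":"number"}}},"roll":{"type":"array","items":{"type":"number"}},"hand":{"type":"array","items":{"type":"number"}},"grip_force":{"type":"number"}},"required":["xyz","roll","hand"]}

```bash
mkdir -p pics
python3 - <<'E'
from workcell import *
import cv2,json
s=get_state();print({k:s[k] for k in s})
print(tip_reach() if callable(tip_reach) else tip_reach)
for n in ["scene","top"]:
    im=camera(n);cv2.imwrite(f"pics/{n}0.png",im);print(n,get_calibration(n))
print(get_calibration("wrist"))
E
```

```text
{'clock': 0.0, 'q': array([-1.13102624e+00,  2.13380222e-01, -3.50474444e-02,  1.32351552e+00,
        7.68974479e-06,  1.57076608e+00]), 'joint_velocities': array([-7.63044730e-04, -7.44787311e-05, -2.41713011e-03,  2.48037269e-03,
       -9.61717589e-05, -1.45894268e-03]), 'tau': array([-1.45454724e-03, -6.86173010e+01,  4.87113333e+01,  1.74689165e-02,
        2.77580233e-05, -1.86082207e-05]), 'ee_pos': array([ 212.72853527, -452.12776348,  244.80876076]), 'tool_rot': array([-3.14158493e+00,  1.14685905e-03, -1.13099599e+00]), 'ft_force': array([-0.69215617,  0.18440383,  0.94631094]), 'ft_torque': array([ 0.00878062, -0.02574482, -0.01652362]), 'gripper_width': 85.25609021148028}
14.0
scene {'K': array([[453.29000124,   0.        , 284.55031731],
       [  0.        , 453.29000124, 207.14318725],
       [  0.        ,   0.        ,   1.        ]]), 'xyz': array([1105.06653101, -143.05826494,  777.32589467]), 'rotation': array([0.732567  , 0.00479278, 1.23764744])}
top {'K': array([[420.74478569,   0.        , 281.39025387],
       [  0.        , 420.74478569, 213.65164551],
       [  0.        ,   0.        ,   1.        ]]), 'xyz': array([329.26794824,  60.88066385, 913.35738886]), 'rotation': array([ 0.21193729, -0.00600561, -1.69962673])}
{'K': array([[355.10168843,   0.        , 279.18555156],
       [  0.        , 355.10168843, 207.92793069],
       [  0.        ,   0.        ,   1.        ]]), 'tool_from_camera': array([[ 9.99999722e-01, -6.44526790e-04,  3.73943054e-04,
         7.60163474e-01],
       [-4.97458626e-04, -9.51074167e-01, -3.08962265e-01,
        -7.86559412e+01],
       [ 5.54782036e-04,  3.08961993e-01, -9.51074224e-01,
        -1.28630441e+02],
       [ 0.00000000e+00,  0.00000000e+00,  0.00000000e+00,
         1.00000000e+00]])}
```

View pics/scene0.png

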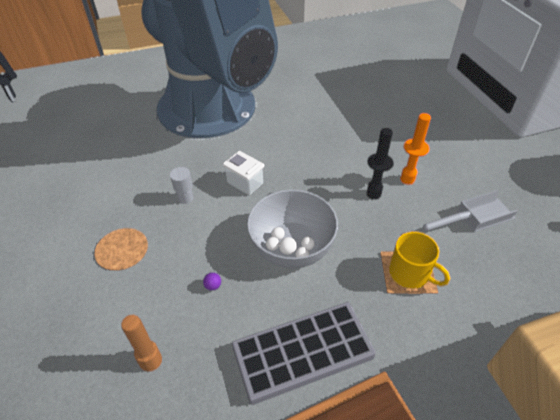

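View pics/top0.png

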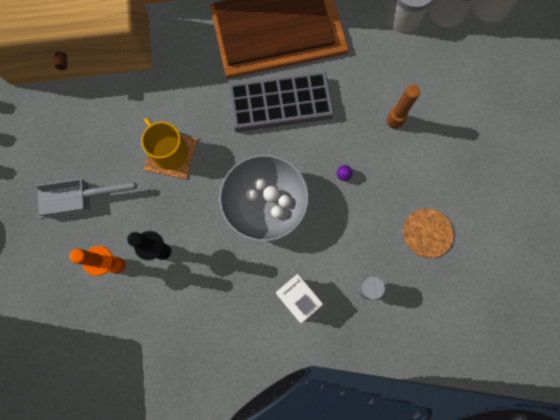

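The black tamper is at scene (378,165) and top (150,245). The orange look-alike is at scene (416,150), the brown muddler at scene (142,343). The round cork coaster is at top (428,233), while the square mat at top (170,155) sits under the mug. I'll take an enlarged crop and do the measurements next.

```bash
cat > h.py <<'E'
import numpy as np,cv2
from scipy.spatial.transform import Rotation as R
from workcell import *
def ray(n,uv,st=None):
    c=get_calibration(n);K=c["K"];d=np.array([(uv[0]-K[0,2])/K[0,0],-(uv[1]-K[1,2])/K[1,1],-1.])
    if n=="wrist":
        T=c["tool_from_camera"];Rt=R.from_euler('xyz',st["tool_rot"]).as_matrix()
        return np.array(st["ee_pos"])+Rt@T[:3,3], Rt@T[:3,:3]@d
    return np.array(c["xyz"]),R.from_euler('xyz',c["rotation"]).as_matrix()@d
def onz(n,uv,z,st=None):
    o,d=ray(n,uv,st);return (o+d*(z-o[2])/d[2])
def two(r1,r2):
    A=np.stack([r1[1],-r2[1]],1);t=np.linalg.lstsq(A,r2[0]-r1[0],rcond=None)[0]
    p,q=r1[0]+t[0]*r1[1],r2[0]+t[1]*r2[1];return (p+q)/2,np.linalg.norm(p-q)
def proj(n,p,st=None):
    c=get_calibration(n);K=c["K"]
    if n=="wrist":
        T=c["tool_from_camera"];Rt=R.from_euler('xyz',st["tool_rot"]).as_matrix()
        o=np.array(st["ee_pos"])+Rt@T[:3,3];M=Rt@T[:3,:3]
    else: o=np.array(c["xyz"]);M=R.from_euler('xyz',c["rotation"]).as_matrix()
    q=M.T@(np.array(p)-o);return np.array([K[0,2]+K[0,0]*q[0]/-q[2],K[1,2]-K[1,1]*q[1]/-q[2]])
E
python3 - <<'E'
from h import *
a=cv2.imread("pics/scene0.png");b=cv2.imread("pics/top0.png")
def crop(im,x,y,w,h,s):return cv2.resize(im[y:y+h,x:x+w],(w*s,h*s),interpolation=cv2.INTER_CUBIC)
c=np.hstack([crop(a,345,100,100,110,4),crop(b,60,220,100,110,4)]);cv2.imwrite("pics/c1.png",c)
c=np.hstack([crop(a,240,185,100,90,4),crop(b,215,150,100,90,4)]);cv2.imwrite("pics/c2.png",c)
# coaster
for n,im in(("scene",a),("top",b)):
    hsv=cv2.cvtColor(im,cv2.COLOR_BGR2HSV)
    m=cv2.inRange(hsv,(5,90,60),(20,255,255));cs,_=cv2.findContours(m,0,2)
    for k in cs:
        if cv2.contourArea(k)>200:
            e=cv2.fitEllipse(k);print(n,cv2.contourArea(k),np.round(e[0]),np.round(e[1]),onz(n,e[0],5).round(1))
E
```

```text
scene 3082.5 [385. 371.] [43. 58.] [864.  119.4   5. ]
scene 1122.0 [142. 345.] [23. 67.] [ 677.7 -270.7    5. ]
scene 5425.5 [573. 369.] [113. 160.] [968.  428.9   5. ]
scene 581.0 [412. 270.] [47. 58.] [694.6 269.6   5. ]
scene 1615.0 [121. 249.] [38. 54.] [ 445.  -286.5    5. ]
scene 991.5 [416. 149.] [21. 70.] [368.  466.5   5. ]
scene 1407.5 [130.  32.] [50. 52.] [-519.9 -161.8    5. ]
scene 5620.5 [37. 30.] [ 76. 120.] [-645.  -471.8    5. ]
top 1109.0 [ 97. 260.] [27. 54.] [471.  436.7   5. ]
top 1916.5 [428. 233.] [47. 52.] [ 439.1 -282.8    5. ]
top 673.5 [168. 149.] [47. 53.] [704.8 268.3   5. ]
top 618.5 [402. 107.] [16. 53.] [ 740.6 -283.4    5. ]
top 6818.5 [273.  35.] [ 78. 149.] [965.7  -5.4   5. ]
top 11403.0 [54. 37.] [ 89. 245.] [1026.2  519.7    5. ]
```

View pics/c1.png

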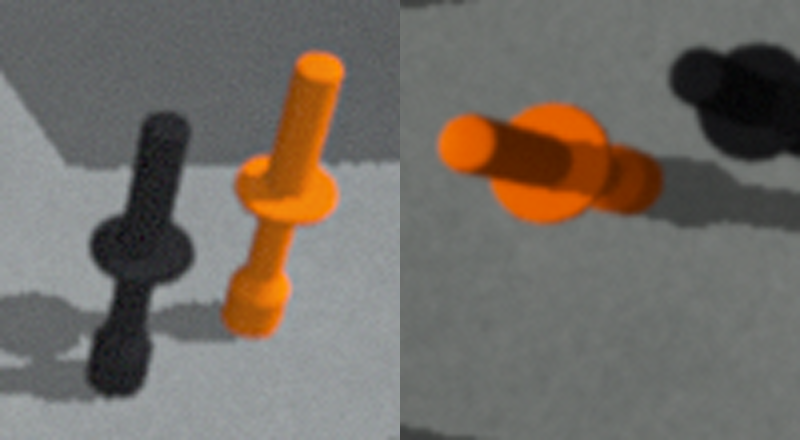

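View pics/c2.png

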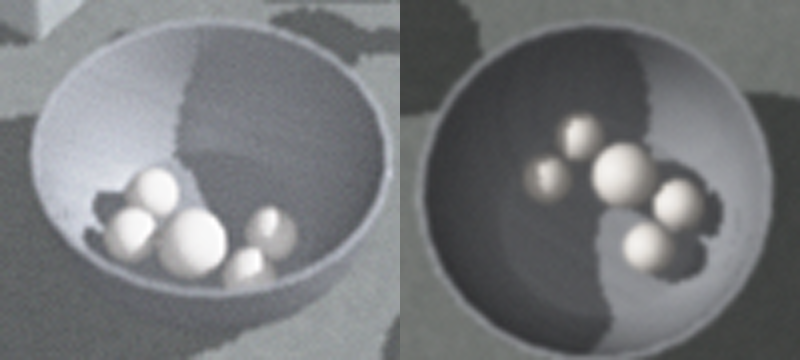

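The black tamper stands apart from the orange one, and its splash disc, foot and handle match the description. The big white ball is clearly the largest, at scene (288,245) and top (271,194). Now the geometry.

Run:
```python
from h import *
a=cv2.imread("pics/scene0.png");b=cv2.imread("pics/top0.png")
print("tamper top", onz("scene",(386.2,131.5),190).round(1),onz("top",(135,239.2),190).round(1),two(ray("scene",(386.2,131.5)),ray("top",(135,239.2))))
# disc centre 106
print("disc", onz("scene",(345+142/4,100+249/4),103).round(1),onz("top",(60+357/4,220+101/4),103).round(1))
print("foot bottom",onz("scene",(345+118/4,100+380/4),4).round(1))
for n,uv in(("scene",(345+142/4,100+249/4)),):pass
# bowl rim from crop extents: leftmost.. points
S=[(31,155),(388,160),(210,22),(195,293),(80,70),(340,70),(95,250),(345,250)]
S=[(31,155),(388,160),(210,20),(80,68)]
T=[(422,185),(771,185),(597,20),(597,357)]
def fit(n,pts,off):
    P=np.array([onz(n,(off[0]+x/4,off[1]+y/4),75)[:2] for x,y in pts])
    A=np.c_[2*P,np.ones(len(P))];s=np.linalg.lstsq(A,(P**2).sum(1),rcond=None)[0]
    return s[:2],np.sqrt(s[2]+s[:2]@s[:2])
print(fit("scene",S,(240,185)),fit("top",[(x-400,y) for x,y in T],(215,150)))
print("ball",onz("scene",(240+193/4,185+243/4),24),onz("top",(215+224/4,150+174/4),24),two(ray("scene",(240+193/4,185+243/4)),ray("top",(215+224/4,150+174/4))))
for n,x,y in [("o",152-0,0)]:pass
for x,y in [(582,136),(547,177),(678,204),(648,246)]:print(onz("top",(215+(x-400)/4,150+y/4),20))
```

```text
tamper top [476.9 291.5 190. ] [470.4 293.9 190. ] (array([471.39480219, 295.4780134 , 184.8381641 ]), np.float64(0.21957664035096255))
disc [475.3 294.2 103. ] [472.1 295.3 103. ]
foot bottom [480.1 292.8   4. ]
(array([551.1406219 ,  62.37498874]), np.float64(89.77746290204689)) (array([548.4008679 ,  63.15204541]), np.float64(89.51033960974031))
ball [567.91289646  47.12986671  24.        ] [565.90079033  47.7257211   24.        ] (array([566.4443941 ,  47.67353888,  21.93348277]), np.float64(0.044920263465565866))
[591.38375571  67.95585222  20.        ]
[570.63368203  89.73917516  20.        ]
[546.40384597  20.48578512  20.        ]
[525.17109324  39.71682864  20.        ]
```

step_arm([
  [-564,-554,0],
  [-564,-554,0],
  [-564,-554,0],
  [-564,-554,0],
  [-564,-554,0],
], roll=[-64.8,-64.8,-64.8,-64.8,-64.8], hand=[1,1,1,1,1], grip_force=70)

```text
clock: 0.52
ee_pos: [281.5, -253.9, 245.1]
tool_rot: [-3.141, 0.0, -0.501]
ft_force: [2.1, -0.9, 0.6]
gripper_width: 85.5
```

```bash
cat > d.py <<'E'
# usage: d.py x y z : delta in current tool frame (measured) to world target
import sys
from h import *
s=get_state();M=R.from_euler('xyz',s["tool_rot"]).as_matrix()
t=np.array(list(map(float,sys.argv[1:4])))
print("t",round(s["clock"],2),"pos",s["ee_pos"].round(1),"rot",s["tool_rot"].round(3),"w",round(s["gripper_width"],1),"f",np.round(s["ft_force"],1))
print("tool delta",(M.T@(t-s["ee_pos"])).round(1))
E
python3 d.py 474 294.5 245
```

```text
t 0.52 pos [ 281.5 -253.9  245.1] rot [-3.141  0.    -0.501] w 85.5 f [ 2.1 -0.9  0.6]
tool delta [-9.440e+01 -5.735e+02  2.000e-01]
```

step_arm([
  [-94,-573,0],
  [-94,-573,0],
  [-94,-573,0],
  [-94,-573,0],
  [-94,-573,0],
], roll=[-29,-29,-29,-29,-29], hand=[1,1,1,1,1])

```text
clock: 0.93
ee_pos: [349.4, -65.6, 245.4]
tool_rot: [3.142, -0.0, 0.006]
ft_force: [2.2, -0.9, -0.5]
gripper_width: 85.5
```

```bash
python3 d.py 474 294.5 245
```

```text
t 0.93 pos [349.4 -65.6 245.4] rot [ 3.142 -0.     0.006] w 85.5 f [ 2.2 -0.9 -0.5]
tool delta [ 126.8 -359.4    0.4]
```

step_arm([
  [126,-359,0],
  [126,-359,0],
  [126,-359,0],
  [126,-359,0],
  [126,-359,0],
], roll=[0,0,0,0,0], hand=[1,1,1,1,1])

```text
clock: 1.35
ee_pos: [418.2, 130.2, 245.2]
tool_rot: [3.142, 0.0, -0.001]
ft_force: [1.0, -0.7, 0.4]
gripper_width: 85.3
```

```bash
python3 d.py 474 294.5 245
```

```text
t 1.35 pos [418.2 130.2 245.2] rot [ 3.142e+00  0.000e+00 -1.000e-03] w 85.3 f [ 1.  -0.7  0.4]
tool delta [  55.6 -164.4    0.2]
```

step_arm([
  [55.5,-164,0],
  [55.5,-164,0],
  [55.5,-164,0],
  [55.5,-164,0],
  [55.5,-164,0],
], roll=[0,0,0,0,0], hand=[1,1,1,1,1])

```text
clock: 1.77
ee_pos: [474.6, 296.7, 243.7]
tool_rot: [-3.141, 0.001, 0.002]
ft_force: [1.9, 1.1, 0.0]
gripper_width: 85.2
```

Run:
```python
from h import *
s=get_state();im=camera("wrist");cv2.imwrite("pics/w1.png",im);print(s["ee_pos"],s["tool_rot"])
g=cv2.cvtColor(im,cv2.COLOR_BGR2GRAY)
for p in [(472,294.5,190),(474,294.5,0)]:print(proj("wrist",p,s))
```

```text
[474.63870349 296.74405889 243.67739371] [-3.14129367e+00  1.31018403e-03  1.92097905e-03]
[275.04245981 244.47427859]
[279.05141061 172.12354364]
```

View pics/w1.png

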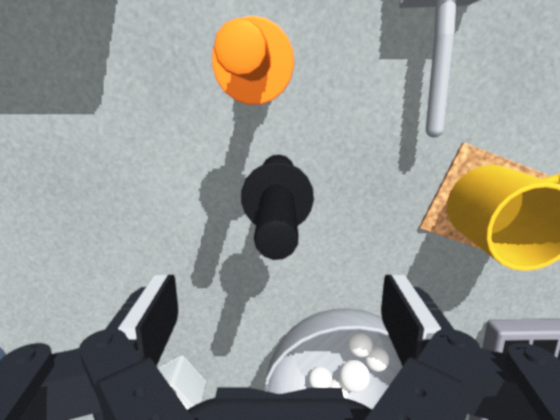

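The wrist view has the black tamper's top at (276,240), which is about (472.5, 296). Its orange look-alike is at (242,45), so I'm straight above the right one.

step_arm([
  [-1.5,0,40],
  [-1.5,0,75],
  [-1.5,0,94],
  [-1.5,0,94],
  [-1.5,0,94],
], roll=[0,0,0,0,0], hand=[1,1,1,1,0.6])

```text
clock: 2.23
ee_pos: [472.0, 290.8, 151.4]
tool_rot: [3.141, 0.001, -0.002]
ft_force: [-0.2, -0.1, 1.1]
gripper_width: 75.6
```

```bash
python3 d.py 473 296 150
```

```text
t 2.23 pos [472.  290.8 151.4] rot [ 3.141e+00  1.000e-03 -2.000e-03] w 75.6 f [-0.2 -0.1  1.1]
tool delta [ 1.  -5.2  1.3]
```

step_arm([
  [0.5,-4,1],
  [0.5,-4,1],
  [0.5,-4,1],
  [0.5,-4,1],
  [0.5,-4,1],
], roll=[0,0,0,0,0], hand=[0.5,0.4,0.3,0.25,0.2])

```text
clock: 2.65
ee_pos: [473.4, 296.1, 151.5]
tool_rot: [-3.14, -0.001, -0.001]
ft_force: [-2.5, -0.5, 8.7]
gripper_width: 24.7
```

step_arm([
  [0,0,0],
  [0,0,0],
  [0,0,0],
  [0,0,0],
  [0,0,0],
], roll=[0,0,0,0,0], hand=[0,0,0,0,0])

```text
clock: 3.07
ee_pos: [473.4, 296.1, 151.5]
tool_rot: [-3.14, -0.001, -0.001]
ft_force: [-1.0, -1.1, 8.1]
gripper_width: 24.8
```

```bash
python3 d.py 473 296 150
python3 - <<'E'
from h import *
s=get_state();im=camera("wrist");cv2.imwrite("pics/w2.png",im)
E
```

```text
t 3.07 pos [473.4 296.1 151.5] rot [-3.14e+00 -1.00e-03 -1.00e-03] w 24.8 f [-1.  -1.1  8.1]
tool delta [-0.4  0.1  1.5]
```

View pics/w2.png

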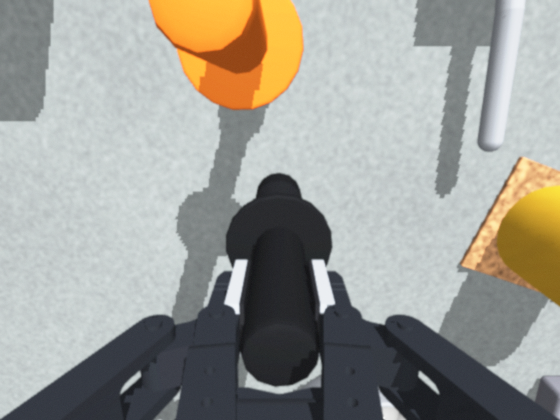

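Gripped: opening 24.8 mm on the handle, tamper upright and held on centre. Lifting it over the bowl's clear side.

step_arm([
  [0,0,-30],
  [0,0,-65],
  [5,20,-100],
  [12,50,-110],
  [20,82,-110],
], roll=[0,0,0,0,0], hand=[0,0,0,0,0])

```text
clock: 3.53
ee_pos: [494.1, 214.0, 264.0]
tool_rot: [-3.139, -0.005, 0.001]
ft_force: [2.1, -0.0, -2.7]
gripper_width: 24.3
```

step_arm([
  [8,32,0],
  [16,64,0],
  [24,96,0],
  [30,120,0],
  [32,129,0],
], roll=[0,0,0,0,0], hand=[0,0,0,0,0])

```text
clock: 3.95
ee_pos: [525.3, 81.7, 260.7]
tool_rot: [3.141, -0.001, -0.004]
ft_force: [0.1, 0.4, -1.6]
gripper_width: 24.6
```

step_arm([
  [0,0,0],
  [0,0,0],
  [0,0,0],
  [0,0,0],
  [0,0,0],
], roll=[0,0,0,0,0], hand=[0,0,0,0,0])

```text
clock: 4.37
ee_pos: [524.6, 85.6, 260.4]
tool_rot: [-3.141, -0.0, 0.0]
ft_force: [-0.1, 0.4, -2.0]
gripper_width: 24.4
```

```bash
python3 d.py 525.3 84.8 163.5
python3 - <<'E'
from h import *
cv2.imwrite("pics/t2.png",camera("top"));cv2.imwrite("pics/s2.png",camera("scene"))
a=cv2.imread("pics/s2.png")[60:300,180:420];b=cv2.imread("pics/t2.png")[60:300,160:400]
cv2.imwrite("pics/c3.png",np.hstack([cv2.resize(x,(400,400)) for x in(a,b)]))
E
```

```text
t 4.37 pos [524.6  85.6 260.4] rot [-3.141 -0.     0.   ] w 24.4 f [-0.1  0.4 -2. ]
tool delta [ 0.7  0.8 96.9]
```

View pics/c3.png

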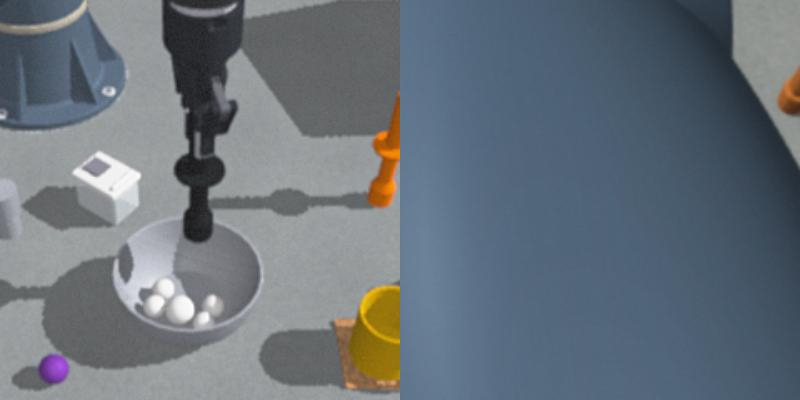

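The tamper hangs over the clear side of the bowl. The balls lie on the near side in the scene view, so I'm lowering it now.

step_arm([
  [0.5,0.5,30],
  [0.5,0.5,60],
  [0.5,0.5,80],
  [0.5,0.5,92],
  [0.5,0.5,97],
], roll=[0,0,0,0,0], hand=[0,0,0,0,0])

```text
clock: 4.88
ee_pos: [524.2, 84.3, 161.4]
tool_rot: [3.141, 0.003, -0.001]
ft_force: [-0.3, 0.9, -0.6]
gripper_width: 24.5
```

step_arm([
  [0,0,0],
  [0,0,0],
], roll=[0,0], hand=[0,0])

```text
clock: 5.05
ee_pos: [525.5, 84.4, 164.0]
tool_rot: [-3.142, -0.001, -0.001]
ft_force: [0.8, -0.4, -1.1]
gripper_width: 24.5
```

```bash
python3 d.py 525.3 84.8 163.5
python3 - <<'E'
from h import *
s=get_state();cv2.imwrite("pics/w3.png",camera("wrist"));cv2.imwrite("pics/s3.png",camera("scene"))
a=cv2.imread("pics/s3.png")[160:290,225:355];b=cv2.imread("pics/w3.png")
cv2.imwrite("pics/c3.png",np.hstack([cv2.resize(a,(390,390)),cv2.resize(b,(400,390))]))
# circle plan in tool deltas from start (angle 138 deg), radius 34 about centre
c=np.array([549.8,62.7])
E
```

```text
t 5.05 pos [525.5  84.4 164. ] rot [-3.142e+00 -1.000e-03 -1.000e-03] w 24.5 f [ 0.8 -0.4 -1.1]
tool delta [-0.2 -0.4  0.5]
```

View pics/c3.png

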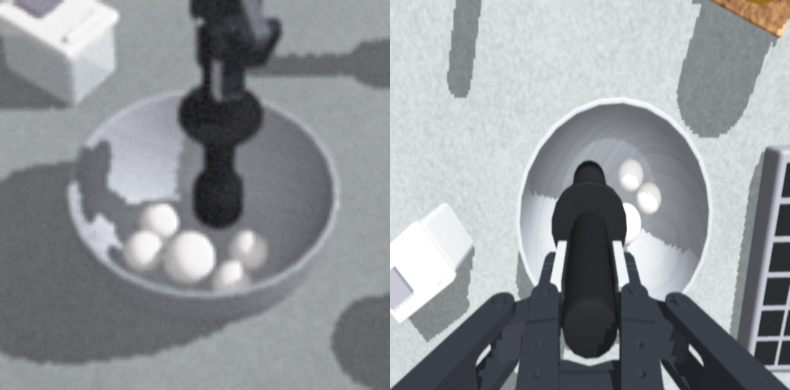

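Run:
```python
import numpy as np
P=lambda k:np.array([34*np.cos(np.radians(138+14.4*k)),-34*np.sin(np.radians(138+14.4*k))])
for c in range(5):
    print([[*np.round(P(5*c+i)-P(5*c),1).tolist(),0] for i in range(1,6)])
```

```text
[[-4.9, 7.0, 0], [-7.8, 15.0, 0], [-8.7, 23.5, 0], [-7.5, 31.9, 0], [-4.2, 39.8, 0]]
[[5.2, 6.8, 0], [11.8, 12.1, 0], [19.6, 15.5, 0], [28.0, 17.0, 0], [36.5, 16.3, 0]]
[[8.0, -2.8, 0], [15.1, -7.5, 0], [20.9, -13.9, 0], [24.8, -21.4, 0], [26.7, -29.7, 0]]
[[-0.2, -8.5, 0], [-2.5, -16.7, 0], [-6.7, -24.1, 0], [-12.7, -30.2, 0], [-20.0, -34.6, 0]]
[[-8.2, -2.5, 0], [-16.7, -2.8, 0], [-25.0, -1.0, 0], [-32.6, 2.7, 0], [-39.1, 8.3, 0]]
```

step_arm([
  [-5,7,0],
  [-8,15,0],
  [-9,23.5,0],
  [-7.5,32,0],
  [-4,40,0],
], roll=[0,0,0,0,0], hand=[0,0,0,0,0])

```text
clock: 5.57
ee_pos: [521.1, 43.0, 163.6]
tool_rot: [3.142, -0.0, -0.002]
ft_force: [-0.4, 0.0, -1.1]
gripper_width: 24.3
```

step_arm([
  [5,7,0],
  [12,12,0],
  [19.5,15.5,0],
  [28,17,0],
  [36.5,16.5,0],
], roll=[0,0,0,0,0], hand=[0,0,0,0,0])

```text
clock: 5.98
ee_pos: [558.8, 27.3, 163.2]
tool_rot: [3.142, 0.0, -0.002]
ft_force: [-0.3, -0.2, -1.2]
gripper_width: 24.4
```

```bash
cat > look.py <<'E'
import sys
from h import *
s=get_state();cv2.imwrite("pics/w.png",camera("wrist"));cv2.imwrite("pics/s.png",camera("scene"))
a=cv2.imread("pics/s.png")[160:290,225:355];b=cv2.imread("pics/w.png")
cv2.imwrite(f"pics/{sys.argv[1]}.png",np.hstack([cv2.resize(a,(390,390),interpolation=2),cv2.resize(b,(400,390))]))
print(s["clock"],s["ee_pos"].round(1),s["tool_rot"].round(3),s["ft_force"].round(1))
E
python3 look.py k1
```

```text
5.9833 [558.8  27.3 163.2] [ 3.142e+00  0.000e+00 -2.000e-03] [-0.3 -0.2 -1.2]
```

View pics/k1.png

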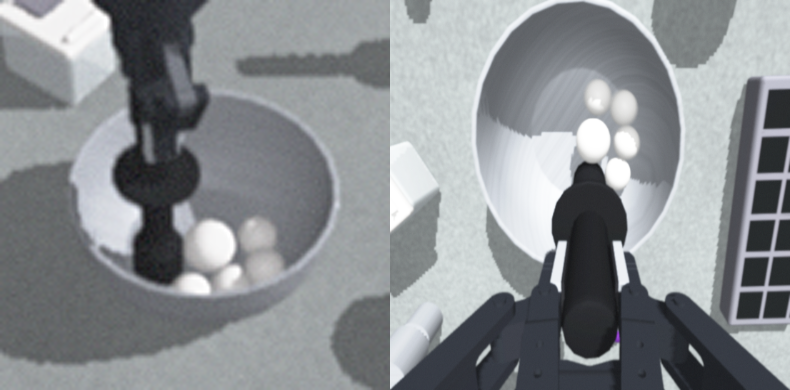

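The balls are being swept, and the big ball has gone towards the middle, at left (210,240). Continuing.

step_arm([
  [8,-3,0],
  [15,-7.5,0],
  [21,-14,0],
  [25,-21.5,0],
  [26.5,-29.5,0],
], roll=[0,0,0,0,0], hand=[0,0,0,0,0])

```text
clock: 6.5
ee_pos: [584.8, 58.1, 163.2]
tool_rot: [-3.142, -0.0, -0.001]
ft_force: [0.2, -0.3, -1.7]
gripper_width: 24.5
```

step_arm([
  [0,-8.5,0],
  [-2.5,-16.5,0],
  [-6.5,-24,0],
  [-12.5,-30,0],
  [-20,-34.5,0],
], roll=[0,0,0,0,0], hand=[0,0,0,0,0])

```text
clock: 6.92
ee_pos: [563.5, 92.5, 163.3]
tool_rot: [-3.142, -0.0, -0.001]
ft_force: [-0.3, -0.1, -1.4]
gripper_width: 24.8
```

```bash
python3 look.py k2
```

```text
6.9167 [563.5  92.5 163.3] [-3.142e+00 -0.000e+00 -1.000e-03] [-0.3 -0.1 -1.4]
```

View pics/k2.png

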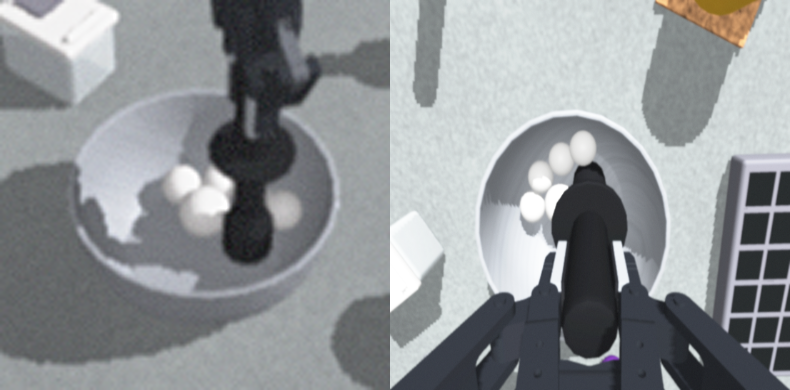

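```bash
cat > bx.py <<'E'
import sys
from h import *
p=onz("scene",(225+float(sys.argv[1])/3,160+float(sys.argv[2])/3),24)[:2]-[551.1,62.4]
u=np.array([-.74,.672]);print("rel",p.round(1),"bowl x",(p@u).round(1))
E
python3 bx.py 205 210
```

```text
rel [-19.3   9. ] bowl x 20.3
```

step_arm([
  [-8,-2.5,0],
  [-16.5,-3,0],
  [-25,-1,0],
  [-32.5,2.5,0],
  [-39,8,0],
], roll=[0,0,0,0,0], hand=[0,0,0,0,0])

```text
clock: 7.43
ee_pos: [524.3, 83.3, 163.4]
tool_rot: [-3.142, -0.0, -0.001]
ft_force: [0.4, 0.2, -1.3]
gripper_width: 24.4
```

```bash
python3 look.py k3
```

```text
7.4333 [524.3  83.3 163.4] [-3.142e+00 -0.000e+00 -1.000e-03] [ 0.4  0.2 -1.3]
```

View pics/k3.png

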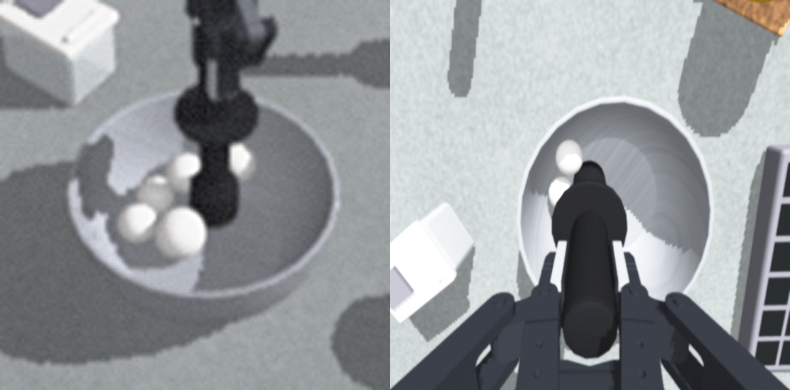

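Step 2 is met: the big ball reached bowl x of about +20 mm. Continuing the turn.

step_arm([
  [-5,7,0],
  [-8,15,0],
  [-9,23.5,0],
  [-7.5,32,0],
  [-4,40,0],
], roll=[0,0,0,0,0], hand=[0,0,0,0,0])

```text
clock: 7.95
ee_pos: [521.3, 42.6, 163.4]
tool_rot: [3.142, -0.0, -0.002]
ft_force: [0.2, -0.3, -1.0]
gripper_width: 24.8
```

step_arm([
  [5,7,0],
  [12,12,0],
  [19.5,15.5,0],
  [28,17,0],
  [36.5,16.5,0],
], roll=[0,0,0,0,0], hand=[0,0,0,0,0])

```text
clock: 8.37
ee_pos: [558.8, 26.8, 163.2]
tool_rot: [3.142, 0.0, -0.002]
ft_force: [-0.1, 0.8, -2.2]
gripper_width: 24.2
```

```bash
python3 bx.py 180 232; python3 look.py k4
```

```text
rel [ -6.4 -14.4] bowl x -4.9
8.3667 [558.8  26.8 163.2] [ 3.142e+00  0.000e+00 -2.000e-03] [-0.1  0.8 -2.2]
```

View pics/k4.png

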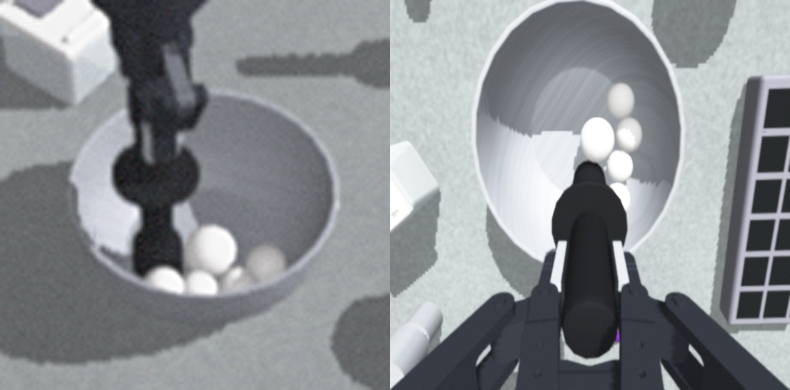

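```bash
python3 bx.py 211 248
```

```text
rel [14.1  1.4] bowl x -9.5
```

step_arm([
  [8,-3,0],
  [15,-7.5,0],
  [21,-14,0],
  [25,-21.5,0],
  [26.5,-29.5,0],
], roll=[0,0,0,0,0], hand=[0,0,0,0,0])

```text
clock: 8.88
ee_pos: [584.9, 57.6, 163.2]
tool_rot: [-3.142, -0.0, -0.001]
ft_force: [-0.6, -0.2, -1.9]
gripper_width: 24.7
```

step_arm([
  [0,-8.5,0],
  [-2.5,-16.5,0],
  [-6.5,-24,0],
  [-12.5,-30,0],
  [-20,-34.5,0],
], roll=[0,0,0,0,0], hand=[0,0,0,0,0])

```text
clock: 9.3
ee_pos: [563.5, 92.0, 163.3]
tool_rot: [-3.142, -0.0, -0.001]
ft_force: [0.0, 0.3, -0.3]
gripper_width: 24.5
```

```bash
python3 look.py k5
```

```text
9.3 [563.5  92.  163.3] [-3.142e+00 -0.000e+00 -1.000e-03] [ 0.   0.3 -0.3]
```

View pics/k5.png

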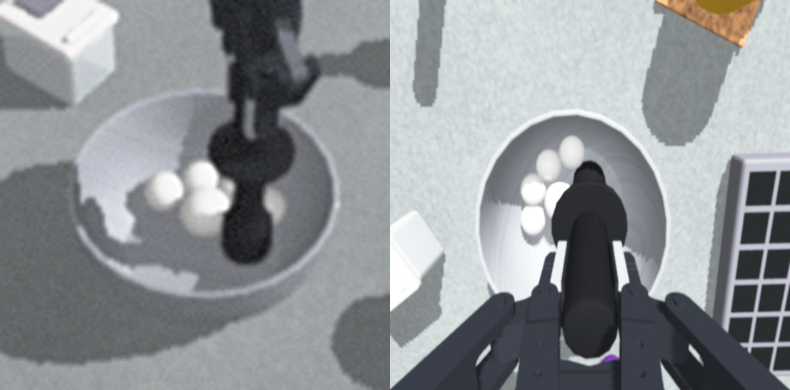

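Step 3 was met at about -9.5 mm, and the ball is now on the + side again. I'll do one more turn for margin.

step_arm([
  [-8,-2.5,0],
  [-16.5,-3,0],
  [-25,-1,0],
  [-32.5,2.5,0],
  [-39,8,0],
], roll=[0,0,0,0,0], hand=[0,0,0,0,0])

```text
clock: 9.82
ee_pos: [524.3, 82.8, 163.4]
tool_rot: [-3.142, -0.0, -0.001]
ft_force: [1.2, -0.4, -2.0]
gripper_width: 24.5
```

step_arm([
  [-5,7,0],
  [-8,15,0],
  [-9,23.5,0],
  [-7.5,32,0],
  [-4,40,0],
], roll=[0,0,0,0,0], hand=[0,0,0,0,0])

```text
clock: 10.23
ee_pos: [521.2, 42.0, 163.4]
tool_rot: [3.142, 0.0, -0.002]
ft_force: [-0.3, 0.6, -1.8]
gripper_width: 24.3
```

```bash
python3 look.py k6
```

```text
10.2333 [521.2  42.  163.4] [ 3.142e+00  0.000e+00 -2.000e-03] [-0.3  0.6 -1.8]
```

View pics/k6.png

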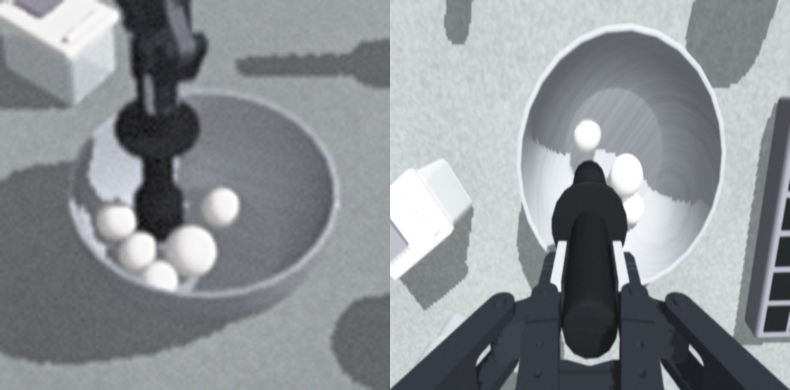

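```bash
python3 bx.py 190 250
```

```text
rel [ 10.9 -13. ] bowl x -16.8
```

step_arm([
  [0,0,-20],
  [0,0,-50],
  [0,0,-80],
  [0,0,-97],
  [0,10,-97],
], roll=[0,0,0,0,0], hand=[0,0,0,0,0])

```text
clock: 10.75
ee_pos: [522.8, 34.2, 263.8]
tool_rot: [-3.141, -0.005, -0.0]
ft_force: [1.4, -0.6, -1.0]
gripper_width: 24.6
```

step_arm([
  [-7,30,0],
  [-14,60,0],
  [-22,90,0],
  [-30,120,0],
  [-38,150,0],
], roll=[0,0,0,0,0], hand=[0,0,0,0,0])

```text
clock: 11.17
ee_pos: [482.3, -118.3, 259.4]
tool_rot: [-3.141, 0.001, -0.001]
ft_force: [0.2, -0.6, -1.4]
gripper_width: 24.3
```

step_arm([
  [-8,30,0],
  [-16,60,0],
  [-24,90,0],
  [-30,120,0],
  [-36,145,0],
], roll=[0,0,0,0,0], hand=[0,0,0,0,0])

```text
clock: 11.58
ee_pos: [445.9, -263.8, 259.4]
tool_rot: [-3.141, 0.001, -0.002]
ft_force: [1.1, 0.7, -1.6]
gripper_width: 24.3
```

```bash
python3 d.py 442 -284.5 175
python3 - <<'E'
from h import *
s=get_state();b=camera("wrist");cv2.imwrite("pics/w7.png",b);a=camera("scene");cv2.imwrite("pics/s7.png",a)
cv2.imwrite("pics/c7.png",np.hstack([cv2.resize(b,(400,300)),cv2.resize(a,(400,300))]))
print(proj("wrist",(442,-284.5,5),s))
E
```

```text
t 11.58 pos [ 445.9 -263.8  259.4] rot [-3.141e+00  1.000e-03 -2.000e-03] w 24.3 f [ 1.1  0.7 -1.6]
tool delta [-3.8 20.7 84.4]
[276.0688979  186.38020568]
```

View pics/c7.png

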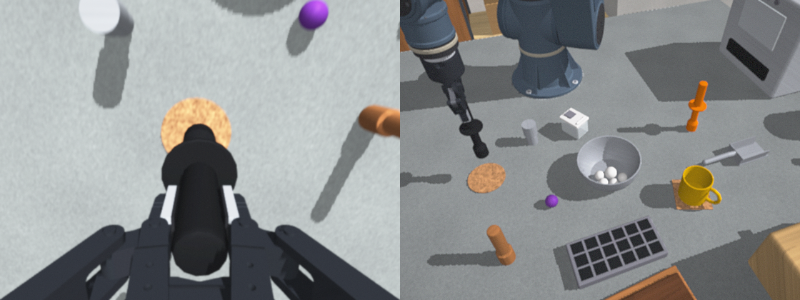

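The wrist view shows the coaster at about (275,186) in full-size pixels, as predicted. The scene view shows the balls still in the bowl. Going over the coaster and lowering.

step_arm([
  [-4,20,15],
  [-4,20.5,45],
  [-4,20.5,72],
  [-4,20.5,84],
  [-4,20.5,84],
], roll=[0,0,0,0,0], hand=[0,0,0,0,0])

```text
clock: 12.1
ee_pos: [441.2, -281.0, 172.8]
tool_rot: [-3.138, 0.005, -0.001]
ft_force: [0.7, -1.1, -1.2]
gripper_width: 24.8
```

step_arm([
  [0,0,0],
  [0,0,3],
  [0,0,6],
  [0,0,9],
  [0,0,12],
], roll=[0,0,0,0,0], hand=[0,0,0,0,0])

```text
clock: 12.52
ee_pos: [443.1, -282.3, 164.5]
tool_rot: [3.141, -0.001, -0.001]
ft_force: [0.8, -0.2, -3.0]
gripper_width: 24.2
```

```bash
python3 d.py 442 -284.5 156.5
python3 - <<'E'
from h import *
a=camera("scene");cv2.imwrite("pics/s8.png",a);cv2.imwrite("pics/c8.png",cv2.resize(a[120:290,60:230],(600,600),interpolation=2))
E
```

```text
t 12.52 pos [ 443.1 -282.3  164.5] rot [ 3.141e+00 -1.000e-03 -1.000e-03] w 24.2 f [ 0.8 -0.2 -3. ]
tool delta [-1.1  2.2  8. ]
```

View pics/c8.png

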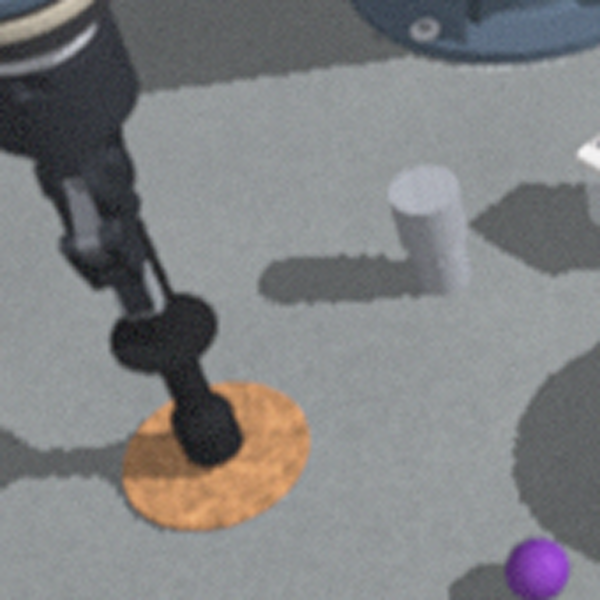

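step_arm([
  [-0.5,2,2],
  [-0.5,2,4],
  [-0.5,2,6],
  [-0.5,2,6.5],
  [-0.5,2,7],
], roll=[0,0,0,0,0], hand=[0,0,0,0,0])

```text
clock: 12.98
ee_pos: [442.2, -284.2, 157.2]
tool_rot: [-3.141, 0.0, -0.001]
ft_force: [-0.2, -0.4, -2.1]
gripper_width: 24.2
```

step_arm([
  [0,0,0],
  [0,0,0],
], roll=[0,0], hand=[0,0])

```text
clock: 13.15
ee_pos: [442.3, -284.2, 157.4]
tool_rot: [3.142, -0.0, -0.001]
ft_force: [0.7, 0.5, -1.5]
gripper_width: 24.6
```

step_arm([
  [0,0,0.5],
  [0,0,1],
  [0,0,1],
], roll=[0,0,0], hand=[0,0,0])

```text
clock: 13.4
ee_pos: [442.4, -284.3, 156.5]
tool_rot: [3.141, -0.0, -0.001]
ft_force: [-0.5, 0.7, 2.0]
gripper_width: 24.7
```

In contact: the vertical force has gone from about -2 to +2 N. Releasing.

step_arm([
  [0,0,0.3],
  [0,0,0.3],
  [0,0,0.3],
  [0,0,0.3],
  [0,0,0.3],
], roll=[0,0,0,0,0], hand=[0.35,0.45,0.6,0.8,1], grip_force=20)

```text
clock: 13.82
ee_pos: [442.3, -284.2, 156.0]
tool_rot: [3.142, -0.0, -0.001]
ft_force: [0.8, -0.6, -0.4]
gripper_width: 73.3
```

step_arm([
  [0,0,0],
  [0,0,0],
  [0,0,0],
  [0,0,-5],
  [0,0,-15],
], roll=[0,0,0,0,0], hand=[1,1,1,1,1])

```text
clock: 14.23
ee_pos: [441.8, -283.9, 170.7]
tool_rot: [-3.141, 0.001, -0.001]
ft_force: [0.1, 0.1, -0.6]
gripper_width: 85.7
```

```bash
python3 d.py 442 -284.5 260
python3 - <<'E'
from h import *
b=camera("wrist");a=camera("scene")
cv2.imwrite("pics/c9.png",np.hstack([cv2.resize(b,(400,300)),cv2.resize(a[120:290,60:287],(400,300))]))
E
```

```text
t 14.23 pos [ 441.8 -283.9  170.7] rot [-3.141e+00  1.000e-03 -1.000e-03] w 85.7 f [ 0.1  0.1 -0.6]
tool delta [  0.1   0.5 -89.3]
```

View pics/c9.png

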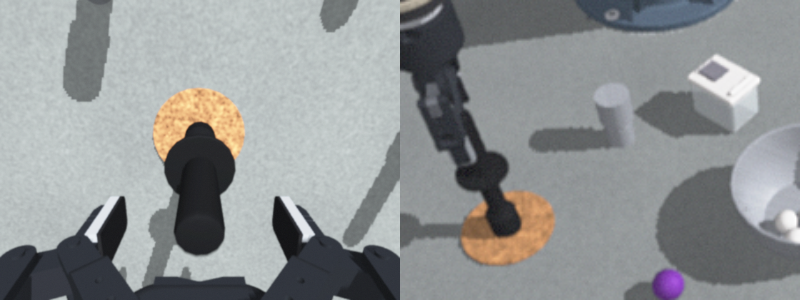

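It stands free, so I'm retreating upwards and then to the side.

step_arm([
  [0,0,-25],
  [0,0,-55],
  [0,0,-85],
  [0,0,-105],
  [0,0,-110],
], roll=[0,0,0,0,0], hand=[1,1,1,1,1])

```text
clock: 14.75
ee_pos: [443.3, -284.8, 284.8]
tool_rot: [3.139, -0.004, -0.001]
ft_force: [0.7, -1.0, 0.8]
gripper_width: 85.2
```

step_arm([
  [-20,20,0],
  [-45,50,0],
  [-70,80,0],
  [-90,100,0],
  [-90,100,0],
], roll=[0,0,0,0,0], hand=[1,1,1,1,1])

```text
clock: 15.17
ee_pos: [349.0, -387.0, 280.5]
tool_rot: [3.141, 0.001, -0.005]
ft_force: [-1.2, 1.0, 0.7]
gripper_width: 85.3
```

Run:
```python
from h import *
b=camera("top");a=camera("scene");cv2.imwrite("pics/s10.png",a)
cv2.imwrite("pics/c10.png",np.hstack([cv2.resize(b,(400,300)),cv2.resize(a[100:325,60:360],(400,300))]))
print(get_state()["clock"],get_state()["gripper_width"])
```

```text
15.2667 85.45350775598625
```

View pics/c10.png

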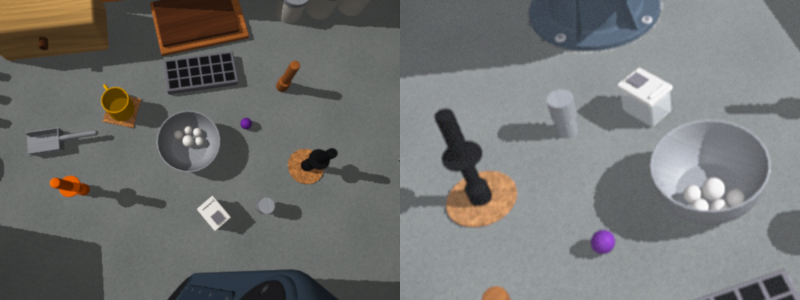

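The tamper stands upright near the coaster's centre, all five balls are in the bowl and the arm is clear.

```bash
python3 -c "
from workcell import *
print(finish_job())"
```

```text
the job is handed in; nothing more can be done
None
```

I stirred the balls with the black tamper, stood it on the round cork coaster and handed the job in at about 15.3 s on the robot's clock (limit 69 s). No verdict is reported on hand-in.

- **Stirring:** I gripped the handle about 156 mm above the foot and made a bit over two full circles of 34 mm radius. The foot stayed roughly 6 mm above the bowl floor.
- **Big ball:** With the foot down, its position along the bowl's own x went to about +20 mm, back to about -9.5 mm, and was about -17 mm at the last look before I lifted. These are single-camera estimates good to 2–3 mm, clear of the 4 mm needed.
- **Placing:** I set the tamper down at about (442, -284), within a few millimetres of the measured coaster centre. Contact showed as a small change in vertical force before I released it.
- **Last pictures:** The tamper stands upright on the coaster, all five balls are in the bowl, and the gripper is open and well clear.
- **Disagreement:** The scene and top cameras differed by up to about 7 mm on the tamper's top and 3–7 mm on the coaster. The wrist camera settled the tamper and agreed with the averaged position for the coaster. No check failed.

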